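Draw the cutting board out from under the plates and set the lime on it

TASK

The wooden cutting board has been left at the bottom of the plate rack, under two side plates and a blue glass. Slide it out from under them, right out of the rack and flat onto the table, so that the plates settle down in the rack with the glass still standing on them; do not take the plates or the glass off. Then set the lime on the board's flat part, ready for cutting, and leave the other things on the table where they are.

Things in the scene. Friction and masses are not known exactly. Their poses are not given: they have to be found in the camera images.
- rack: plate rack, fixed: black steel base plate 156 x 156 x 5 mm with four steel posts 10 mm thick, tops 71 mm above the table, at x = +-66, y = +-64 mm. Origin: centre of the base, on the table. Its -x is the way out: the board (90 mm wide) passes between the two -x posts (118 mm clear), the 166 mm plates cannot. At the start the board lies on the base plate, the plates on the board.
- board: pale wooden paddle board, loose, 0.15 kg, 10 mm thick. Origin: underside, centre of its flat part (120 mm in x, 90 mm in y). D handle along its -x, 64 mm wide, ending at x = -142 mm, with a hand slot right through it, x = -126 to -78, y = -20 to 20 mm; side bars 12 mm, end bar 16 mm wide. The handle sticks out from under the plates, which reach 83 mm from the rack's centre.
- board_slot (a point): centre of the board's hand slot, at the height of the board's top face; axes as the board's
- plate_low: lower white side plate, 166 mm across, 17 mm high, loose, 0.24 kg, lying on the board. Origin: centre of its underside, z up
- plate_top: upper white side plate, the same, nested on the lower one, 6 mm higher
- glass: blue tinted tumbler, 84 mm across and 85 mm high, 0.19 kg, standing upright on the upper plate; its rim is about 113 mm above the table at the start. Origin: centre of its foot, z up
- lime_center (a point): centre of the loose green lime, an egg-round fruit 53 x 46 mm across and 48 mm high, 52 g, lying on the table to the right of the rack
- salt_shaker: glass salt shaker, 44 mm across, 90 mm high, loose; leave it alone. Origin: centre of its foot
- peeler: yellow-handled peeler, 170 x 25 x 18 mm, lying loose; leave it alone. Origin: centre of its underside
- soda_can: orange soda can, 53 mm across, 134 mm high, loose; leave it alone. Origin: centre of its foot
Things that resemble listed ones, but are neither listed nor needed, are in the scene too. Several things look just like the part that bears lime_center: the one meant starts farthest from the robot's base.

How it is judged:
On the way:
1. the board lies flat on the table, clear of the rack (horizontal distance between board and rack above 0.145 m and height (world z) of board below 0.004 m and angle between board's own z axis and vertical below 0.04 rad), for 0.2 s.
At the end, for the whole second after the job is handed in: Board flat on the table, its flat part's centre over 145 mm from the rack's; both plates level on the rack base (lower within 15 mm, upper 20 mm of its centre); glass upright and still on the upper plate within 45 mm of its middle; lime resting on the board's flat part (120 x 90 mm) (all of step 1 and horizontal distance between plate_low and rack below 0.015 m and height (world z) of plate_low below 0.009 m and angle between plate_low's own z axis and vertical below 0.05 rad and horizontal distance between plate_top and rack below 0.02 m and angle between plate_top's own z axis and vertical below 0.08 rad and horizontal distance between glass and plate_top below 0.045 m and angle between glass's own z axis and vertical below 0.12 rad and linear speed of glass below 0.02 m/s and x of lime_center in the frame of board between -0.06 and 0.06 m and y of lime_center in the frame of board between -0.045 and 0.045 m and z of lime_center in the frame of board between 0.026 and 0.044 m); the robot touches nothing.
It fails at once if the glass tips over (more than about 30 degrees) (angle between glass's own z axis and vertical above 0.52 rad).
It fails at once if a plate or the glass is taken out of the rack (more than 60 mm from where it was) (distance of any of plate_low, plate_top, glass from where it was at the start of the episode above 0.06 m).
It fails at once if the salt shaker, peeler or can is shifted by more than 30 mm (distance of any of salt_shaker, peeler, soda_can from where it was at the start of the episode above 0.03 m).
It also fails if it takes over 61 s, if anything falls off the work surface, if the arm or the gripper's body presses on something with over 40 N, if the wrist force passes 120 N, or if a joint passes its speed limit or range.

ROBOT

A 6-joint arm with a two-finger parallel gripper is mounted at the origin on the work surface; the furniture and walls round the work are solid. World frame = base frame: x ahead of the robot, y to its left, z up, the work surface at z = 0. Lengths are in m, angles in rad, forces in N, time in s.
With the tool pointing down it reaches from about 0.325 to 0.775 m from the base axis. Payload 5.5 kg.
Tool frame: the origin (TCP) lies at the very end of the fingers, on their centre line; the grasp point (between the pads) lies 19 mm behind it; x points along the fingers, z is the direction in which the jaws open and shut, and the axes are right-handed (so a half turn about x gives the same grasp; the last joint's range is limited). The gripper opens to 88 mm and grips with 3 to 60 N. Pads are 20 mm wide; open, the fingers measure 115 mm over their backs; the gripper's body (75 mm by 178 mm) begins 61 mm behind the grasp point.
Start: joints at [-1.334, 0.091, 1.231, -0, 1.82, -0.057], TCP at [0.174, -0.574, 0.223] pointing down, gripper open.
Joint ranges: [-2.87, 2.87], [-0.86, 2.18], [0.17, 2.46], [-1.51, 4.65], [0.06, 2.69], [-2.65, 2.65]. Speed limits (rad/s): [2.57, 2.57, 3.01, 3.14, 3.14, 3.14].

INTERFACE

Orientations are given as a 3x3 rotation matrix whose columns are the frame's x, y, z axes.
In Python, from station import r, jaws, capture, close_job, masks_of, spot_point gives the robot as it stands. The module is installed in compiled form; this text tells all that it offers. Calls block until the motion is done:
- r.move_pose(position, orientation): joint-space move of the TCP to a pose.
- r.move_linear(position, orientation=None, speed=0.15): straight line of the TCP; orientation=None keeps the orientation; speed is the mean speed in m/s.
- r.goto_joints(angles): joint-space move.
- jaws.grip(opening, newtons=None): finger opening in m; newtons is the grip in N (None keeps the last); returns when the fingers have stopped.
- r.dwell(seconds).
- r.inverse_kinematics(position, orientation): joint angles nearest the present ones, or None.
- r.get_state(): the state.
- capture(name): name is "scene" or "top"; returns a dict with "frame" (400x640x3 uint8, red, green, blue), "depth" (400x640 float32, m along the optical axis (not along the pixel's ray), 0 where there is no reading), "camera_matrix" (3x3 intrinsics, pixels), "rvec" (rotation vector, rad) and "tvec" (3), from world to camera coordinates, as OpenCV has them. Camera axes: x right, y down, z forward; pixel columns grow to the right and rows downward; lengths in m; the calibration is good to about 2 mm. A picture is of the moment at which its call begins.
A pose or a line that the arm cannot do raises r.IKError and nothing moves.
- close_job(): hands the job in, once; it reports no verdict.
Trained networks look in a picture, given as the dict that the camera call returned (one of the last four; its "shot" number tells which), for a name from the list of things; names that differ only in an ending like _2 or _b are one class to them, and where a whole thing is asked for, a point or a joint stands for the part that bears it (a point fixed in the world has none). Each returns a list of dicts, best first, with "conf" (0 to 1); they miss things now and then, are a little off and sometimes report something else, mostly with a low value. They report only what shows in the picture. A call takes as long as a camera call. They do not tell look-alikes from the thing itself.
- masks_of(picture, name): "region" (400x640 bool, what is visible of it) and "extent" ([left, top, right, bottom] in pixels, round what is visible of it).
- spot_point(picture, name): "uv" ([column, row] in pixels: a listed point, or the origin of a listed thing).
The state is a dict: "time_s": time; "joints": joint angles; "joint_velocities": joint speeds; "tau": joint torques, N m; "eef_pos": TCP position; "eef_rot": TCP orientation; "ft_force": force on the tool from outside, world axes, zero at the start; "ft_torque": the same for the moment, N m; "opening": finger opening in m.
Only numpy, scipy, OpenCV 4.12 (cv2) and the standard library are available. Lean on these libraries where they do the work, as an engineer would, in place of code of your own. Each camera call takes 0.05 s, during which the arm holds its last target.

## Working session

There is one attempt and no reset: what is moved stays moved. The work goes in short steps, each a Python script; the robot and the scene stay as the last script left them, time stands still between calls to the robot, and variables do not carry over. Pictures are saved under pics/ and viewed, and the job is handed in when it is done.

```bash
mkdir -p pics; ls; python3 - <<'E'
from station import r, jaws, capture, masks_of, spot_point
import cv2,numpy as np
s=r.get_state();print(s['time_s'],s['eef_pos'],s['opening'],s['ft_force'])
for n in('scene','top'):
    p=capture(n);cv2.imwrite(f'pics/{n}0.png',p['frame'][:,:,::-1])
    R=cv2.Rodrigues(p['rvec'])[0];print(n,-R.T@np.array(p['tvec']).ravel())
    for k in['rack','board','board_slot','plate_low','plate_top','glass','lime_center','salt_shaker','peeler','soda_can']:
        m=masks_of(p,k);q=spot_point(p,k)
        print(k,[(round(a['conf'],2),list(map(int,a['extent']))) for a in m[:5]],[(round(a['conf'],2),np.round(a['uv'],1).tolist()) for a in q[:5]])
print(r.get_state()['time_s'])
E
```

```text
pics
0.0 [ 0.17367987 -0.57399892  0.22152705] 0.08773524111733798 [ 0.36745868  0.23518194 -0.33001144]
scene [-0.48793275 -0.84633604  0.97558865]
rack [(0.57, [275, 143, 303, 176])] [(0.52, [275.0, 162.7])]
board [] [(0.53, [275.4, 159.7]), (0.4, [390.2, 214.1])]
board_slot [(0.76, [283, 161, 308, 176])] [(0.66, [293.6, 164.4])]
plate_low [(0.16, [271, 161, 306, 177])] [(0.46, [273.1, 155.8])]
plate_top [(0.77, [266, 144, 291, 166])] [(0.71, [275.5, 156.7])]
glass [(0.7, [263, 130, 284, 159])] [(0.79, [272.3, 155.7])]
lime_center [(0.55, [345, 196, 362, 210]), (0.51, [380, 207, 397, 219])] [(0.53, [389.3, 214.8]), (0.45, [352.2, 204.1])]
salt_shaker [(0.47, [214, 155, 228, 176])] [(0.82, [224.0, 172.9])]
peeler [(0.77, [334, 219, 349, 261])] [(0.64, [335.7, 236.5])]
soda_can [(0.69, [415, 232, 433, 264])] [(0.64, [418.4, 259.6])]
top [ 0.31984741 -0.06656135  1.34914644]
rack [(0.8, [186, 156, 250, 218]), (0.71, [176, 241, 197, 256])] []
board [(0.58, [238, 170, 266, 196])] []
board_slot [(0.84, [244, 171, 266, 195])] [(0.82, [255.6, 185.5]), (0.67, [216.4, 186.0])]
plate_low [] []
plate_top [(0.9, [189, 156, 245, 217])] [(0.84, [219.7, 188.0])]
glass [(0.79, [195, 171, 231, 203]), (0.67, [177, 241, 198, 256])] [(0.7, [217.6, 187.4]), (0.17, [394.7, 176.3])]
lime_center [(0.75, [349, 185, 364, 198]), (0.65, [383, 171, 404, 182])] [(0.56, [355.5, 190.0]), (0.5, [391.8, 176.5])]
salt_shaker [(0.47, [177, 241, 196, 256])] [(0.6, [456.4, 204.9]), (0.57, [190.8, 247.6])]
peeler [(0.92, [358, 215, 406, 255])] [(0.83, [381.8, 234.1])]
soda_can [(0.95, [447, 195, 479, 212])] [(0.57, [453.4, 205.4])]
2.1
```

```bash
python3 - <<'E'
import cv2
a=cv2.imread('pics/top0.png');cv2.imwrite('pics/top0c.png',cv2.resize(a[130:280,160:500],(780,344),interpolation=cv2.INTER_CUBIC))
a=cv2.imread('pics/scene0.png');cv2.imwrite('pics/scene0c.png',cv2.resize(a[110:290,200:450],(750,540),interpolation=cv2.INTER_CUBIC))
E
```

```text
(no output)
```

View pics/top0.png

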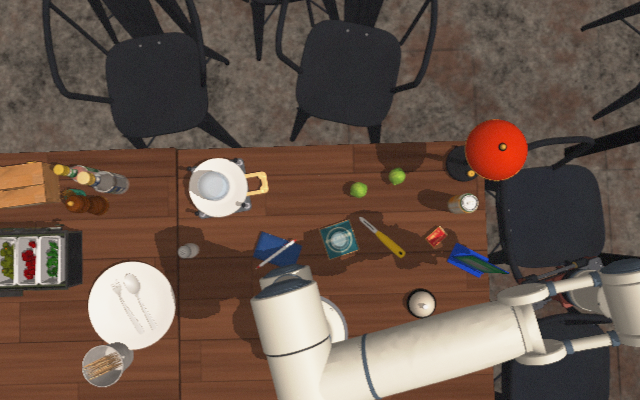

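```bash
true
```

```text
(no output)
```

View pics/scene0.png

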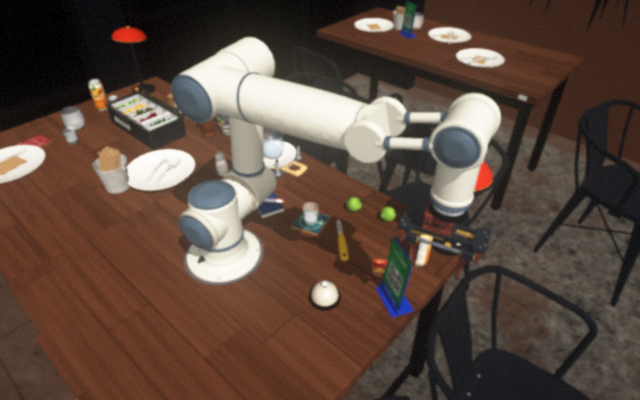

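View pics/top0c.png

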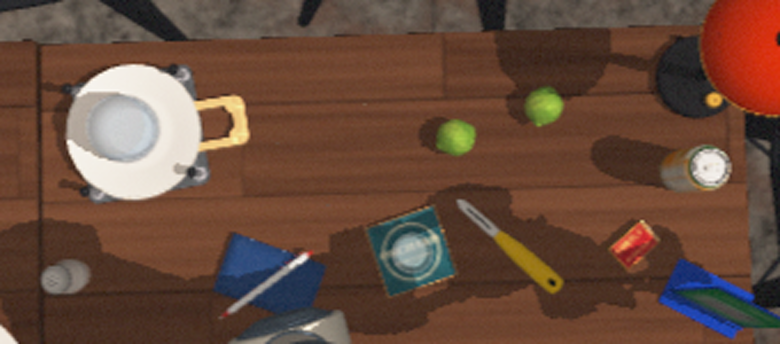

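```bash
cat > h.py <<'E'
from station import r, jaws, capture, masks_of, spot_point
import cv2,numpy as np
def cam(p):
    R=cv2.Rodrigues(np.array(p['rvec']))[0];return np.array(p['camera_matrix']),R,np.array(p['tvec']).ravel()
def ray(p,uv,z):
    K,R,t=cam(p);d=R.T@np.linalg.solve(K,[uv[0],uv[1],1]);c=-R.T@t
    return c+d*(z-c[2])/d[2]
def cloud(p):
    K,R,t=cam(p);D=p['depth'];v,u=np.mgrid[:D.shape[0],:D.shape[1]]
    X=np.stack([u,v,np.ones_like(u)],-1)@np.linalg.inv(K).T*D[...,None]
    W=(X-t)@R; W[D==0]=np.nan
    return W
def proj(p,X): 
    return cv2.projectPoints(np.array(X,float).reshape(-1,3),np.array(p['rvec']),np.array(p['tvec']),np.array(p['camera_matrix']),None)[0][:,0]
E
python3 - <<'E'
from h import *
p=capture('top');W=cloud(p);F=p['frame']
print(p['camera_matrix']);print(W[300,60],ray(p,[60,300],0))
for n,uv,z in[('plate',(219,188),.03),('slot',(255.6,185),.015),('lime1',(355.5,190),.024),('lime2',(397,177),.024),('salt',(188,250),0.05),('peel',(381.8,234),.009),('can',(463,204),.134)]:
    print(n,ray(p,uv,z).round(4),W[int(uv[1]),int(uv[0])].round(4))
np.savez('top.npz',W=W,F=F,**{k:p[k] for k in('rvec','tvec','camera_matrix')})
E
```

```text
[[461.33756815   0.         320.97010538]
 [  0.         461.33756815 198.62103795]
 [  0.           0.           1.        ]]
[ 0.11535666  0.71735036 -0.00144323] [0.11557517 0.71651268 0.        ]
plate [0.4268 0.2394 0.03  ] [0.4261 0.2372 0.0392]
slot [0.4337 0.1361 0.015 ] [0.4346 0.1394 0.0052]
lime1 [ 0.41   -0.1527  0.024 ] [ 0.4085 -0.1498  0.0475]
lime2 [ 0.444  -0.2732  0.024 ] [ 0.4423 -0.2703  0.0426]
salt [0.2529 0.3251 0.05  ] [0.2546 0.3153 0.0825]
peel [ 0.2813 -0.2256  0.009 ] [ 0.2816 -0.2224  0.0165]
can [ 0.3575 -0.4263  0.134 ] [ 0.3576 -0.4274  0.1303]
```

```bash
python3 - <<'E'
from h import *
d=np.load('top.npz');W=d['W'];F=d['F']
a=F[150:225,180:275,::-1];cv2.imwrite('pics/c1.png',cv2.resize(a,None,fx=8,fy=8,interpolation=cv2.INTER_CUBIC))
a=F[140:260,340:500,::-1];cv2.imwrite('pics/c2.png',cv2.resize(a,None,fx=4.9,fy=4.9,interpolation=cv2.INTER_CUBIC))
# tall things
for nm,(u0,u1,v0,v1) in dict(lamp=(430,530,115,190),can=(445,482,190,216)).items():
    P=W[v0:v1,u0:u1].reshape(-1,3);P=P[P[:,2]>.03];print(nm,len(P),P.min(0).round(3),P.max(0).round(3))
for u,v in((397,177),(358,190)):
    P=W[v-14:v+14,u-14:u+14].reshape(-1,3);P=P[P[:,2]>.015];print(P.min(0).round(3),P.max(0).round(3),P.mean(0).round(3))
# board handle colour
hsv=cv2.cvtColor(F,cv2.COLOR_RGB2HSV)
sub=hsv[165:205,240:272];m=np.zeros(F.shape[:2],bool)
m[165:205,240:272]=(sub[...,2]>170)&(sub[...,1]>40)&(sub[...,1]<150)
p={k:d[k] for k in('rvec','tvec','camera_matrix')}
c,_=cv2.findContours(m.astype(np.uint8),cv2.RETR_EXTERNAL,cv2.CHAIN_APPROX_NONE);c=max(c,key=cv2.contourArea)
Q=np.array([ray(p,x,.015)[:2] for x in c[:,0]]);print(cv2.minAreaRect((Q*1000).astype(np.float32)),Q.min(0),Q.max(0))
E
```

```text
lamp 3069 [ 0.407 -0.539  0.03 ] [ 0.553 -0.395  0.315]
can 486 [ 0.335 -0.47   0.03 ] [ 0.387 -0.414  0.141]
[ 0.424 -0.292  0.019] [ 0.47  -0.247  0.055] [ 0.446 -0.268  0.04 ]
[ 0.389 -0.183  0.022] [ 0.433 -0.136  0.053] [ 0.41  -0.158  0.04 ]
((439.62823486328125, 135.63392639160156), (62.85813522338867, 66.75621032714844), 7.79656457901001) [0.4051292  0.10018586] [0.47155396 0.16929158]
```

View pics/c1.png

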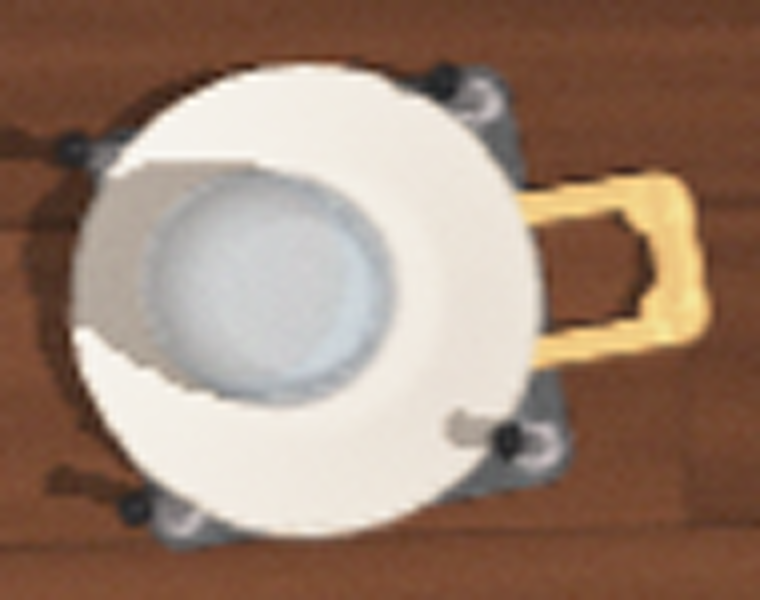

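View pics/c2.png

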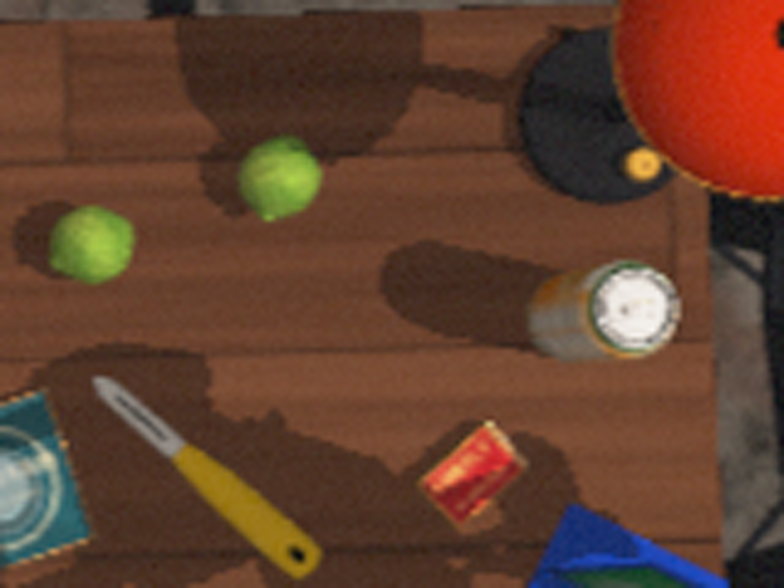

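```bash
python3 - <<'E'
from h import *
d=np.load('top.npz');p={k:d[k] for k in('rvec','tvec','camera_matrix')}
c=lambda u,v:((u+.5)/8-.5+180,(v+.5)/8-.5+150)
P=np.array([ray(p,c(*x),.071) for x in((75,150),(440,82),(510,440),(135,508))]);print(P.round(4),P.mean(0));
A=P[0]-P[1]+P[3]-P[2];B=P[0]-P[3]+P[1]-P[2];print(A/2,B/2,np.degrees(np.arctan2(A[0],A[1])),np.degrees(np.arctan2(B[1],B[0])))
print(P.mean(0)[:2])
def at(u,v,z):return ray(p,c(u,v),z)[:2].round(4)
print('plate edges',at(72,300,.036),at(542,300,.036),at(305,62,.036),at(305,535,.036))
print('glass rim',[at(*x,.113) for x in((145,280),(395,280),(270,165),(270,405))])
print('handle outer',at(523,195,.015),at(640,175,.015),at(692,190,.015),at(712,310,.015),at(540,367,.015),at(680,343,.015))
print('slot',at(545,222,.015),at(613,208,.015),at(655,270,.015),at(558,332,.015),at(630,322,.015))
E
```

```text
[[0.4811 0.3131 0.071 ]
 [0.5011 0.1849 0.071 ]
 [0.3754 0.1629 0.071 ]
 [0.3555 0.2939 0.071 ]] [0.42829709 0.23871201 0.071     ]
[-0.01995148  0.12953702  0.        ] [0.12565071 0.02059524 0.        ] -8.755973820076134 9.308501954770163
[0.42829709 0.23871201]
plate edges [0.4316 0.3253] [0.4267 0.1568] [0.5148 0.2402] [0.3452 0.2431]
glass rim [array([0.4311, 0.2775]), array([0.4286, 0.1931]), array([0.4688, 0.2347]), array([0.3877, 0.236 ])]
handle outer [0.4669 0.1665] [0.4729 0.1237] [0.4669 0.1049] [0.4229 0.0986] [0.404  0.1616] [0.4113 0.1105]
slot [0.4568 0.1587] [0.4611 0.1338] [0.4381 0.119 ] [0.4166 0.1548] [0.4194 0.1285]
```

```bash
cat >> h.py <<'E'
C=np.array([.4283,.2387]);th=np.radians(9.0);D=np.array([np.sin(th),-np.cos(th)]);E_=np.array([np.cos(th),np.sin(th)])
def down(a):
    z=np.array([np.cos(a),np.sin(a),0]);x=np.array([0,0,-1.]);return np.stack([x,np.cross(z,x),z],1)
def P(al,la,z):return np.r_[C+al*D+la*E_,z]
E
python3 - <<'E'
from h import *
d=np.load('top.npz');W=d['W']
Q=W[235:285,440:515].reshape(-1,3);Q=Q[(Q[:,2]>.02)&(Q[:,2]<.25)];print('sign',Q.min(0),Q.max(0))
s=r.get_state();print(s['eef_rot'].round(2) if hasattr(s['eef_rot'],'round') else s['eef_rot'])
for a in(8,188):
    R=down(np.radians(a))
    print(a,[ (lambda q: None if q is None else np.round(q,2).tolist())(r.inverse_kinematics(x,R)) for x in([.13,-.40,.27],P(.105,-.005,.15),P(.105,-.005,.004),P(.286,-.003,.004),[.445,-.27,.15],[.445,-.27,.012])])
E
```

```text
sign [ 0.16576699 -0.51418377  0.02001212] [ 0.27085614 -0.39310649  0.19524542]
[[ 0.    0.96  0.29]
 [-0.    0.29 -0.96]
 [-1.    0.    0.  ]]
8 [[-1.34, -0.37, 1.57, -0.0, 1.95, -1.48], [0.22, -0.29, 1.72, -0.0, 1.72, 0.08], [0.22, -0.22, 1.92, -0.0, 1.44, 0.08], [-0.17, -0.19, 1.89, -0.0, 1.44, -0.31], [-0.61, -0.13, 1.57, -0.0, 1.69, -0.75], [-0.61, -0.06, 1.76, -0.0, 1.44, -0.75]]
188 [[-1.34, -0.37, 1.57, -0.0, 1.95, 1.66], None, None, None, [-0.61, -0.13, 1.57, 0.0, 1.69, 2.39], [-0.61, -0.06, 1.76, 0.0, 1.44, 2.39]]
```

```bash
python3 - <<'E'
from h import *
s=r.get_state()
p=np.array(s['eef_pos']);p[2]=.29
r.move_linear(p,speed=.25)
jaws.grip(0.0,5)
R=down(np.radians(8))
r.move_pose([.13,-.40,.29],R)
r.move_pose(P(.105,-.005,.13),R)
r.move_linear(P(.105,-.005,.03),speed=.15)
s=r.get_state();print(s['time_s'],s['eef_pos'],s['opening'],s['ft_force'])
for n in('scene','top'):
    p=capture(n);a=p['frame'][:,:,::-1]
    a=a[100:220,220:380] if n=='scene' else a[140:240,170:330]
    cv2.imwrite(f'pics/{n}1.png',cv2.resize(a,None,fx=4.8,fy=4.8,interpolation=cv2.INTER_CUBIC))
E
```

```text
8.2833 [0.44038884 0.13422999 0.0309695 ] 0.0004160209491207779 [ 1.10349768 -0.46867016  0.15874675]
```

View pics/scene1.png

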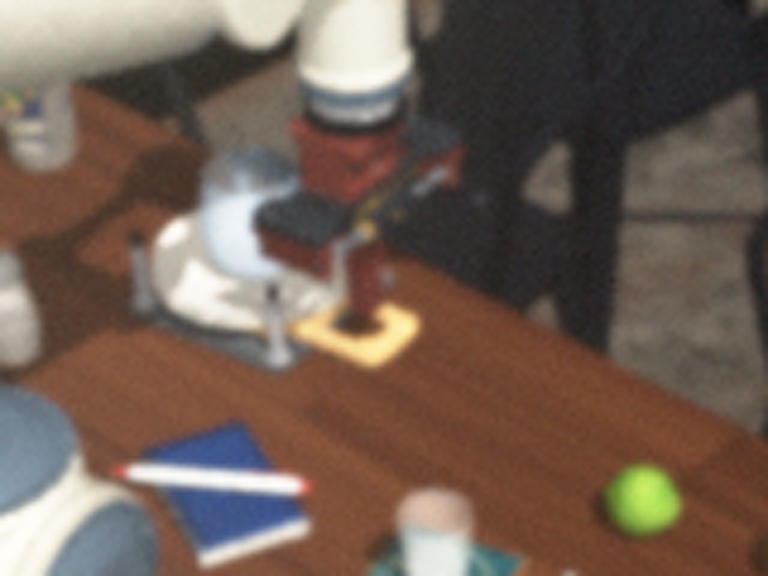

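View pics/top1.png

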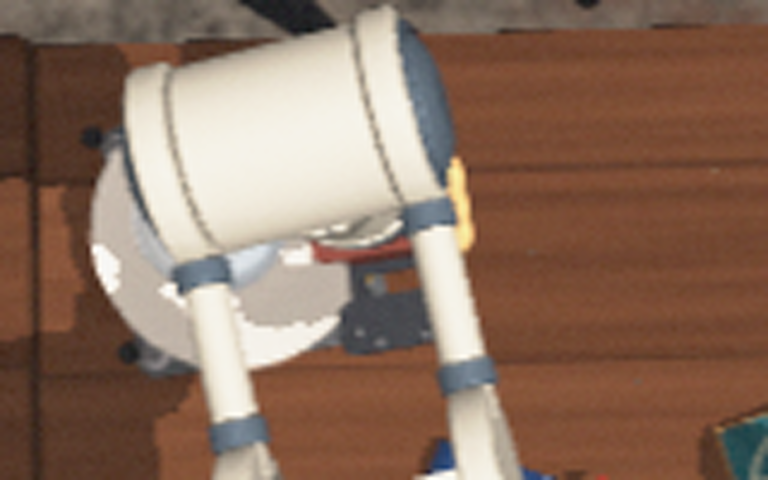

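```bash
python3 - <<'E'
from h import *
def st(t):
    s=r.get_state();print(t,round(s['time_s'],2),np.round(s['eef_pos'],4),round(s['opening'],4),np.round(s['ft_force'],2),np.round(s['ft_torque'],2))
r.move_linear(P(.105,-.005,.012),speed=.08);st('in')
r.move_linear(P(.105,-.005,.0035),speed=.05);st('in')
jaws.grip(.008,5);st('spread')
r.move_linear(P(.125,-.0045,.0035),speed=.05);st('hook')
r.move_linear(P(.140,-.0045,.0035),speed=.05);st('pull')
E
```

```text
in 8.76 [0.4392 0.1341 0.0111] 0.0005 [-0.34  0.   -0.26] [ 0.   -0.09  0.01]
in 9.07 [0.4395 0.1342 0.0031] 0.0005 [-0.3   0.27  0.1 ] [-0.01 -0.06  0.  ]
spread 9.34 [0.4398 0.1343 0.0035] 0.0046 [-0.18  0.65 -2.67] [ 0.11 -0.2   0.04]
hook 9.89 [0.4432 0.1152 0.0035] 0.0045 [-0.65  5.82 -2.44] [0.83 0.06 0.02]
pull 10.34 [0.4455 0.1003 0.0035] 0.0045 [-1.06  5.11 -0.16] [ 0.86 -0.01 -0.02]
```

```bash
python3 - <<'E'
from h import *
def st(t):
    s=r.get_state();print(t,round(s['time_s'],2),np.round(s['eef_pos'],4),round(s['opening'],4),np.round(s['ft_force'],2),np.round(s['ft_torque'],2))
for al in(.17,.20,.23):
    r.move_linear(P(al,-.0045,.0035),speed=.05);st(al)
p=capture('scene');a=p['frame'][:,:,::-1][100:220,220:380]
cv2.imwrite(f'pics/scene2.png',cv2.resize(a,None,fx=4.8,fy=4.8,interpolation=cv2.INTER_CUBIC))
E
```

```text
0.17 11.09 [0.4501 0.0713 0.0035] 0.0047 [-1.12  7.04  0.28] [1.19 0.07 0.07]
0.2 11.84 [0.4551 0.0401 0.0035] 0.0052 [-0.69  1.1  -0.08] [ 0.15 -0.03 -0.01]
0.23 12.59 [0.46   0.0105 0.0036] 0.008 [-0.09 -0.52  0.41] [-0.08 -0.09  0.04]
```

View pics/scene2.png

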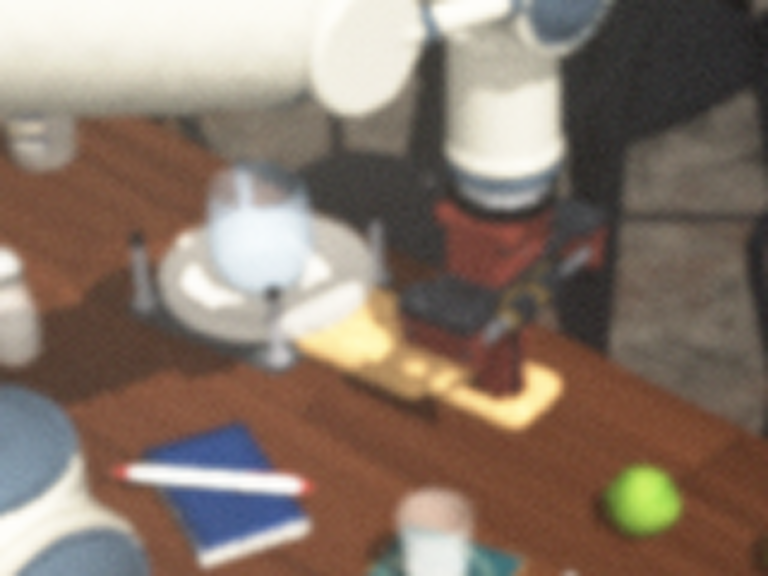

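```bash
python3 - <<'E'
from h import *
p=capture('top');a=p['frame'][:,:,::-1][140:240,170:330]
cv2.imwrite(f'pics/top2.png',cv2.resize(a,None,fx=4.8,fy=4.8,interpolation=cv2.INTER_CUBIC))
E
```

```text
(no output)
```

View pics/top2.png

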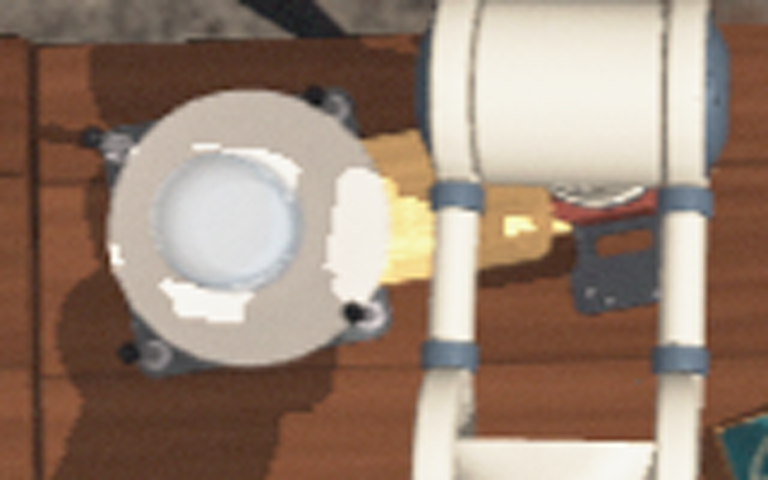

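```bash
python3 - <<'E'
from h import *
def st(t):
    s=r.get_state();print(t,round(s['time_s'],2),np.round(s['eef_pos'],4),round(s['opening'],4),np.round(s['ft_force'],2),np.round(s['ft_torque'],2))
for al in(.25,.27,.288):
    r.move_linear(P(al,-.0045,.0035),speed=.05);st(al)
jaws.grip(.002,5)
r.move_linear(P(.284,-.0045,.0035),speed=.05);st('back')
r.move_linear(P(.284,-.0045,.12),speed=.15);st('up')
for n in('scene','top'):
    p=capture(n);a=p['frame'][:,:,::-1]
    a=a[100:220,220:380] if n=='scene' else a[140:240,170:330]
    cv2.imwrite(f'pics/{n}3.png',cv2.resize(a,None,fx=4.8,fy=4.8,interpolation=cv2.INTER_CUBIC))
E
```

```text
0.25 13.24 [ 0.463  -0.0093  0.0035] 0.0079 [ 0.94 -0.14 -0.53] [-0.   -0.13  0.05]
0.27 13.79 [ 0.4661 -0.029   0.0035] 0.0079 [-0.16  0.38 -0.59] [-0.04 -0.11 -0.  ]
0.288 14.3 [ 0.4689 -0.0468  0.0035] 0.008 [-1.05 -0.32 -0.21] [-0.05 -0.07  0.05]
back 14.89 [ 0.4683 -0.0422  0.0035] 0.002 [-0.67 -0.47  0.06] [-0.04 -0.13  0.01]
up 15.82 [ 0.4678 -0.0425  0.1188] 0.002 [ 0.02 -0.6  -1.12] [-0.03 -0.1  -0.06]
```

View pics/scene3.png

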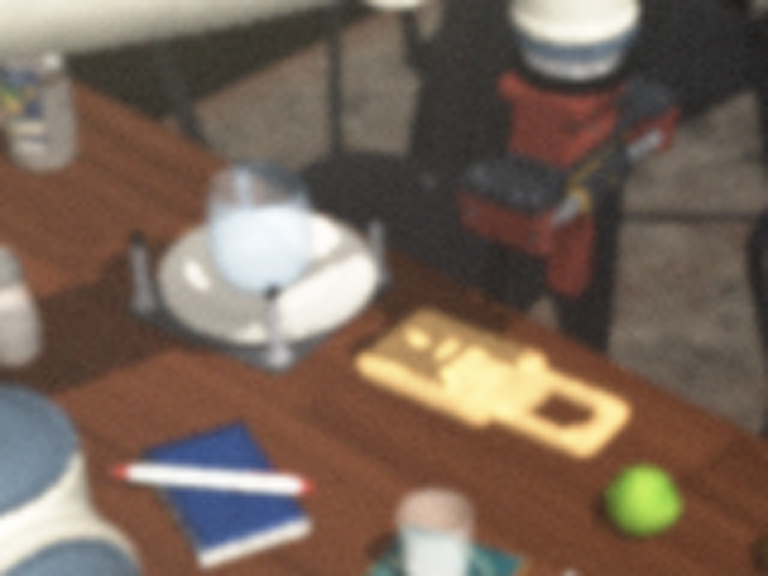

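View pics/top3.png

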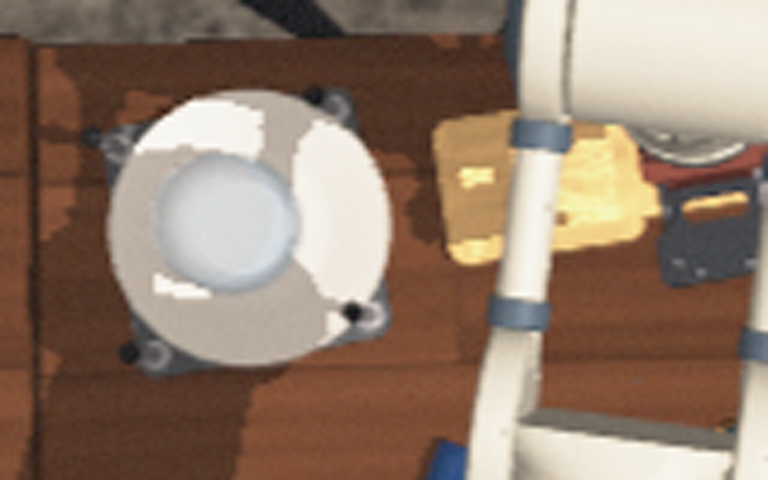

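```bash
python3 - <<'E'
from h import *
def st(t):
    s=r.get_state();print(t,round(s['time_s'],2),np.round(s['eef_pos'],4),round(s['opening'],4),np.round(s['ft_force'],2))
R=down(np.radians(8))
r.move_pose([.446,-.270,.16],R)
jaws.grip(.085,10);st('above')
p=capture('top');a=p['frame'][:,:,::-1];F=p['frame'];W=cloud(p)
hsv=cv2.cvtColor(F,cv2.COLOR_RGB2HSV)
b=((W[...,2]>.003)&(W[...,2]<.02)&(W[...,1]<.15)&(W[...,1]>-.12)&(W[...,0]>.36)&(W[...,0]<.56)&(hsv[...,2]>100)&(hsv[...,1]<190)&(hsv[...,0]<30)).astype(np.uint8)
c,_=cv2.findContours(b,cv2.RETR_EXTERNAL,cv2.CHAIN_APPROX_NONE)
c=max(c,key=cv2.contourArea);Q=np.array([ray(p,x,.010)[:2] for x in c[:,0]],np.float32)
print(cv2.minAreaRect(Q*1000));i=np.argmin(Q@D);print('far end',Q[np.argsort(Q@D)[:5]],((Q-C)@D).min(),((Q-C)@D).max(),((Q-C)@E_).min(),((Q-C)@E_).max())
cv2.imwrite('pics/top4.png',cv2.resize(a[140:240,170:430],None,fx=3,fy=3,interpolation=cv2.INTER_CUBIC))
for z in (.06,.005):r.move_linear([.446,-.270,z],speed=.12)
st('down')
jaws.grip(.02,10);st('grip')
r.move_linear([.446,-.270,.10],speed=.12);st('lift')
p=capture('scene');cv2.imwrite('pics/scene4.png',cv2.resize(p['frame'][120:270,240:450,::-1],None,fx=3.7,fy=3.7,interpolation=cv2.INTER_CUBIC))
E
```

```text
above 18.16 [ 0.446 -0.27   0.16 ] 0.085 [-0.18  0.2  -0.43]
((451.2955627441406, 21.647232055664062), (204.49911499023438, 105.31573486328125), 88.27970123291016)
far end [[0.4277847  0.12123672]
 [0.42769912 0.11831827]
 [0.41301247 0.11572094]
 [0.43062136 0.11825436]
 [0.44825467 0.12079129]] 0.11593650396313754 0.3233134045645482 -0.06631645641164949 0.05158501911800451
down 19.8 [ 0.4463 -0.2702  0.0056] 0.0846 [0.27 0.11 0.03]
grip 20.51 [ 0.446  -0.2701  0.0052] 0.0445 [-0.34  0.45  0.69]
lift 21.45 [ 0.4456 -0.2697  0.099 ] 0.0448 [ 0.17 -0.38 -0.7 ]
```

View pics/top4.png

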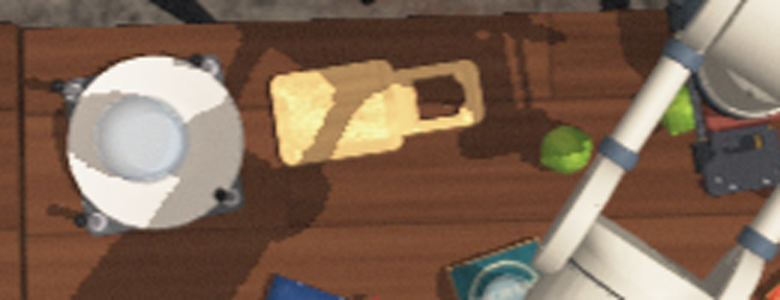

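View pics/scene4.png

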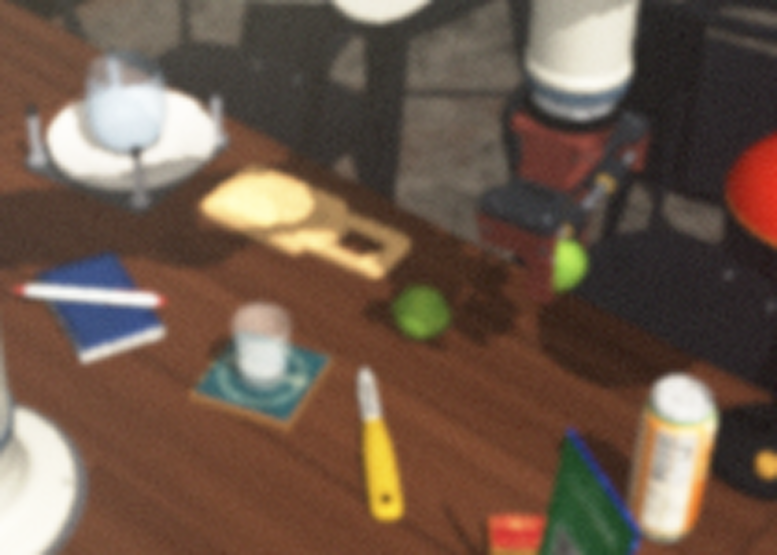

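```bash
python3 - <<'E'
from h import *
def st(t):
    s=r.get_state();print(t,round(s['time_s'],2),np.round(s['eef_pos'],4),round(s['opening'],4),np.round(s['ft_force'],2))
p=capture('top')
q=ray(p,(337.5/3-.5+170,113/3-.5+140),.010);print(q,P(.174,-.003,.01))
x=(q+P(.174,-.003,.01))/2
R=down(np.radians(8))
r.move_pose([x[0],x[1],.14],R)
r.move_linear([x[0],x[1],.04],speed=.15);
r.move_linear([x[0],x[1],.0157],speed=.05);st('down')
r.dwell(.2)
jaws.grip(.060,10);r.dwell(.5);jaws.grip(.085)
r.move_linear([x[0],x[1],.16],speed=.12);st('up')
r.move_pose([.36,-.26,.25],R);st('away')
for n in('scene','top'):
    p=capture(n);a=p['frame'][:,:,::-1]
    a=a[100:250,220:430] if n=='scene' else a[140:270,170:400]
    cv2.imwrite(f'pics/{n}5.png',cv2.resize(a,None,fx=3.4,fy=3.4,interpolation=cv2.INTER_CUBIC))
W=cloud(p);Q=W[140:215,250:330].reshape(-1,3);Q=Q[(Q[:,2]>.03)&(Q[:,1]<.14)];print('lime',Q.min(0),Q.max(0),Q.mean(0),len(Q))
for n in('peeler','soda_can','lime_center'):print(n,[(a['conf'],a['extent']) for a in masks_of(p,n)[:3]])
E
```

```text
[0.45473494 0.05928854 0.01      ] [0.45255653 0.06637293 0.01      ]
down 24.27 [0.4534 0.0628 0.0153] 0.0447 [ 0.11 -0.03 -1.57]
up 27.38 [0.4532 0.0628 0.159 ] 0.0849 [ 0.43 -0.93  0.8 ]
away 28.69 [ 0.3603 -0.2593  0.2495] 0.0848 [0.27 0.27 0.18]
lime [0.42996164 0.0389346  0.03232103] [0.47877073 0.08525222 0.06184995] [0.45289365 0.06089798 0.04969955] 216
peeler [(0.66, [359.9, 214.5, 403.7, 255.1])]
soda_can [(0.18, [177.9, 242.9, 198.2, 256.9])]
lime_center [(0.69, [268.9, 168.7, 289.2, 183.9]), (0.63, [352.6, 184.5, 367.3, 200.2])]
```

View pics/scene5.png

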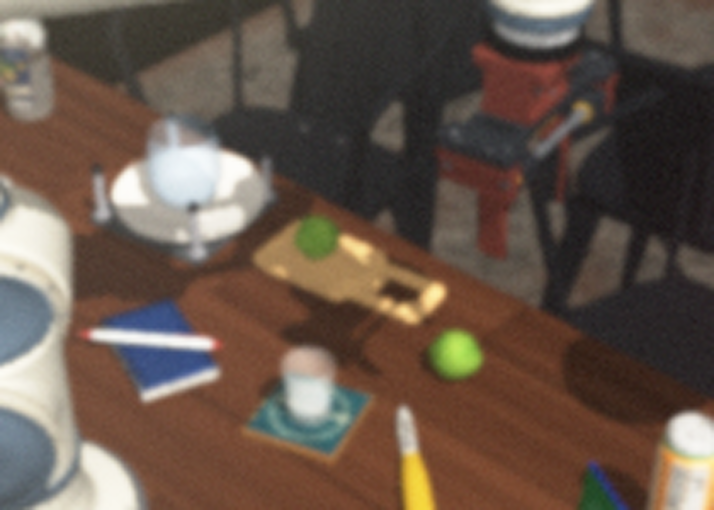

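View pics/top5.png

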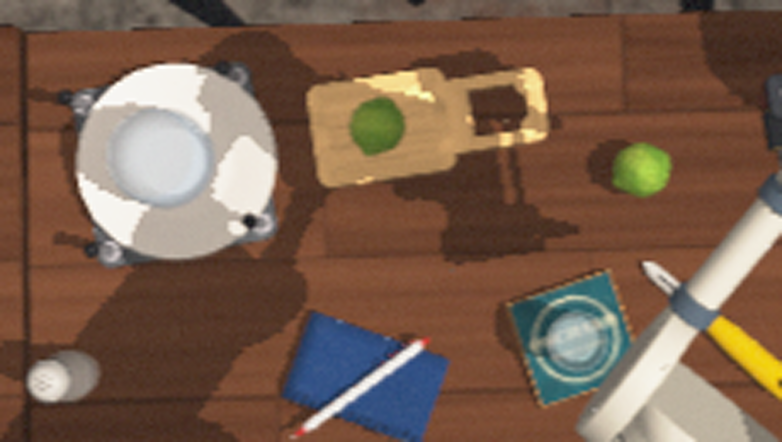

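```bash
python3 - <<'E'
from h import *
p=capture('top');W=cloud(p)
for t in range(0,360,45):
    X=np.r_[C+.066*np.array([np.cos(np.radians(t)),np.sin(np.radians(t))]),.025];u,v=proj(p,X)[0].round().astype(int);print(t,np.nanmedian(W[v-1:v+2,u-1:u+2,2]).round(4))
Q=W[150:225,180:275].reshape(-1,3);g=Q[Q[:,2]>.085];print(g.mean(0),g.max(0),g.min(0))
k=Q[(Q[:,2]>.012)&(Q[:,2]<.05)&(np.hypot(*(Q[:,:2]-C).T)<.1)];print((k.max(0)+k.min(0))/2,k.max(0)-k.min(0))
b=W[160:205,264:335].reshape(-1,3);b=b[(b[:,2]<.02)&(b[:,2]>.006)];print('board z',np.percentile(b[:,2],[10,50,90]))
E
```

```text
0 0.0245
45 0.0256
90 0.0245
135 0.0233
180 0.024
225 0.0241
270 0.023
315 0.023
[0.42547584 0.22442462 0.09605877] [0.46957883 0.27329859 0.10717071] [0.39182875 0.19740626 0.08517296]
[0.42991364 0.23472862 0.03100999] [0.16345769 0.16760874 0.03796841]
board z [0.00751184 0.0108354  0.01421073]
```

Plates are level (rim within about 2.5 mm all round) and centred, the glass rim is down 10 mm, and the board's top is at 10–11 mm, so it lies flat on the table. I'm handing in.

```bash
python3 - <<'E'
from station import *
print(r.get_state()['time_s']);print(close_job())
E
```

```text
28.9917
the job is handed in; nothing more can be done
None
```

The job is done and was handed in at about 29 s of the 61 s allowed; no verdict was reported.

- **Board:** I hooked it with the fingers spread inside the hand slot and drew it straight out of the rack. Wrist force stayed at about 7 N or less. It lies flat on the table, its top at about 11 mm and its centre about 175–180 mm from the rack's.
- **Lime:** I took the one farther from the base (0.52 m against 0.44 m for the other) and set it on the board's flat part. It sits within about 5 mm of the middle.
- **Plates and glass:** In the last check the plates were level, with rim heights of 23–25.6 mm all round. They were centred within about 5 mm of the rack's centre. The glass was upright on the upper plate, with its rim near 0.105 m.
- **Other things:** In the last pictures the salt shaker, peeler, can and the other lime look where they were. The robot touches nothing.

The networks missed the can in the last top picture, reporting only a low-confidence box on the salt shaker. The scene camera shows the can standing. I checked the salt shaker, the can and the other lime only by eye; the peeler's box also matched the first picture.

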